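Switch the stereo microscope over to its camera and take the picture

ROBOT

A 6-joint arm with a two-finger parallel gripper is mounted at the origin on the work surface. World frame = base frame: x ahead of the robot, y to its left, z up, the work surface at z = 0. Lengths are in m, angles in degrees, forces in N, time in s.
With the tool pointing down it reaches from about 0.4 to 0.825 m from the base axis. Payload 7 kg.
Tool frame: the origin (TCP) lies midway between the tips of the shut fingers; the grasp point (between the pads) lies 19 mm behind it; z points along the fingers, y is the line along which they close (so a half turn about z gives the same grasp; the last joint's range is limited). The gripper opens to 88 mm and grips with 3 to 60 N. Pads are 19 mm wide; open, the fingers measure 130 mm over their backs; the gripper's body (78 mm by 193 mm) begins 47 mm behind the grasp point.
Start: joints at [-58.035, 20.546, 0.682, 0, -70.136, -16.507], TCP at [0.18, -0.651, 0.19] pointing down, gripper open.
Joint ranges: [-176.03, 176.03], [-82.01, 121.73], [-58.28, 71.71], [-173.87, 95.51], [-174.79, -0.11], [-173.66, 173.66]. Speed limits (degrees/s): [136.94, 136.94, 172.46, 180, 180, 180].

INTERFACE

Orientations are given as a 3x3 rotation matrix whose columns are the frame's x, y, z axes.
In Python, from rig import robot gives the robot as it stands. Calls block until the motion is done:
- robot.goto(position, orientation): joint-space move of the TCP to a pose.
- robot.servo_line(position, ori=None, speed=0.15): straight line of the TCP; ori=None keeps the orientation; speed is the mean speed in m/s.
- robot.movej(angles): joint-space move.
- robot.move_gripper(opening): opening from 0.0 (shut) to 1.0 (fully open); the grip force is fixed at half the most; returns when the fingers have stopped.
- robot.dwell(seconds).
- robot.ik(position, orientation): joint angles nearest the present ones, or None.
- robot.grab_frame(name): name is "scene" or "top" or "wrist"; returns (picture, depth): 400x640x3 uint8, red, green, blue; 400x640 float32, m along the optical axis (not along the pixel's ray), 0 where there is no reading.
- robot.camera_info(name): a dict with "vfov" (degrees; the focal length in pixels is half the picture's height over the tangent of half this angle, whatever the lens; pixels are square), "cx", "cy" (the principal point, pixels), "view" (4x4, takes a point from world to camera coordinates); the wrist camera has in their place "T_tool_cam" (4x4, takes a point from camera to tool coordinates, whose origin is the TCP and whose axes are the flange's). Camera axes: x right, y down, z forward; pixel columns grow to the right and rows downward; lengths in m; the calibration is good to about 2 mm. A picture is of the moment at which its call begins: read the wrist's pose just before it. camera_info takes no time and is no camera call.
A pose or a line that the arm cannot do raises robot.Unreachable and nothing moves.
- robot.job_done(): hands the job in; it is judged then, once.
Readings, each from a call of its own:
- robot.read_t(): time.
- robot.read_qpos(): joint angles.
- robot.read_qvel(): joint speeds.
- robot.read_effort(): joint torques, N m.
- robot.read_position(): TCP position.
- robot.read_tcp_rot(): TCP orientation.
- robot.read_force(): force on the tool from outside, world axes, zero at the start.
- robot.read_ft_torque(): the same for the moment, N m.
- robot.read_grip_width(): opening from 0.0 (shut) to 1.0 (fully open).
- robot.read_finger_force(): force on a finger pad.
Only numpy, scipy, OpenCV 4.12 (cv2) and the standard library are available. Lean on these libraries where they do the work, as an engineer would, in place of code of your own. Each camera call takes 0.05 s, during which the arm holds its last target. There are 200 camera calls.

TASK

The dish under the stereo microscope is to be photographed: with a fingertip push the blue light-path lever on the side of the microscope's head past its middle click, all the way to the camera stop (the end of its slot nearest the eyepieces), so that it stays there. Then press the green capture button on the camera pad fully down and let it come up again. Do not pinch or force the lever, do not press the grey button, do not lift or shove the pad, and leave the dish and everything else where it is.

Things in the scene. Friction and masses are not known exactly. Their poses are not given: they have to be found in the camera images.
- microscope: cream-white trinocular stereo microscope, fixed. Origin: underside centre of its base plate (270 mm along x, 200 along y, 26 thick); z up; operator's side with the eyepieces at -x, pole (25 mm thick, up to z 320) at x +95 mm, lever on the -y side. Its head spans x -88 to +32, |y| up to 42, z 180 to 250 mm
- head_top (a point): centre of the head's top face, x -28, z 250 mm in the microscope's frame, same axes. Two eyepieces rise from the head at 45 degrees towards -x, up to z 325 mm, at microscope x -50 to -150, |y| up to 51 mm. Tube camera, 36 mm in diameter, upright on top at microscope x +4, y +20, up to z 330 mm
- focus_axis (a point): middle of the focus axle, x +92, z 160 mm in the microscope's frame. Black focus knobs stand there, z 140 to 180, |y| up to 61 mm. Smaller black zoom knobs stand at microscope x -70, z 176 to 200, |y| up to 58 mm
- lever_knob (a point): centre of the lever's blue knob: a level round bar along the microscope's y, 18 mm in diameter, 32 mm long, free end 58 mm off the head's side wall, on a thin stem. In the microscope's frame z 220, y -80 mm, and x +12 at the eyepiece stop, -6 at the middle click, -24 at the camera stop: it slides in the microscope's -x direction. Axes as the microscope's
- light_path (a joint): travel of the lever in m: 0 = eyepiece stop (rear end of its slot, one dot), 0.018 = middle click (two dots), 0.036 = camera stop (front end, three dots), a rigid stop. A sprung detent holds it in each place, with humps at 0.009 and 0.027: 5 to 9 N push it out of one, and once past a hump it snaps into the next place by itself
- camera_pad: loose dark grey wireless control pad of the microscope camera on rubber feet, 72 mm along its x, 116 mm along its y, 25 mm high, about 0.45 kg, with a green and a grey button on top, 68 mm apart. Origin: centre of its underside
- capture_top (a point): centre of the top of the green capture button on the pad, at y +34 mm in the pad's frame; z up. The button is round, 26 mm in diameter
- capture (a joint): travel of the green button in m: 0 = up, 0.006 = fully down (about 4 N); it springs back
- menu (a joint): travel of the grey menu button in m, at y -34 mm in the pad's frame, otherwise like the green one: not to be pressed
- dish: clear Petri dish with amber agar on the microscope's stage plate, 92 mm in diameter, 14 mm high, loose. Origin: centre of its underside
- slide_box: loose blue slide box, 102 x 87 mm, 35 mm high. Origin: centre of its underside
- tube_rack: loose white rack with capped blood tubes, 56 x 116 mm, 90 mm high. Origin: centre of its underside
- dish_stack: loose stack of three Petri dishes, 92 mm in diameter, 43 mm high. Origin: centre of its underside
- specimen_cup: loose specimen cup with a yellow lid, 66 mm in diameter, 71 mm high. Origin: centre of its underside
- reagent_bottle: loose amber bottle, 64 mm in diameter, 140 mm high. Origin: centre of its underside
- tip_box: loose box of pipette tips with a blue lid, 88 x 123 mm, 72 mm high. Origin: centre of its underside
There are look-alikes about, which are no part of the job. What is shaped like the camera_pad but turquoise is not meant.

How it is judged (in metres and radians):
On the way, in this order (a step that is already met when the one before it is completed fails the run):
1. the lever is past the middle click and at the camera stop (value of joint light_path above 0.033 m), for 0.2 s.
2. with the lever at the camera stop the green capture button is pressed down (value of joint light_path above 0.033 m and value of joint capture above 0.0045 m), for 0.05 s.
At the end, for the whole second after the job is handed in: the lever stands at the camera stop (within 3 mm) by itself, the green button is up again, the dish lies within 8 mm and the pad and every other loose thing within 20 mm of where it was (value of joint light_path above 0.033 m and value of joint capture below 0.0015 m and distance of each of camera_pad, slide_box, tube_rack, dish_stack, specimen_cup, reagent_bottle, tip_box from where it was at the start of the episode below 0.02 m and distance of dish from where it was at the start of the episode below 0.008 m and linear speed of camera_pad below 0.02 m/s); the robot touches nothing.
It fails at once if the lever is pinched or forced (more than 30 N between fingers and lever) (contact force between light_path and the fingers above 30 N).
It fails at once if the grey menu button is pressed (value of joint menu above 0.003 m).
It fails at once if the camera pad is lifted or shoved more than 20 mm (distance of camera_pad from where it was at the start of the episode above 0.02 m or height (world z) of camera_pad above 0.012 m).
It fails at once if the dish on the microscope's stage is moved more than 8 mm (distance of dish from where it was at the start of the episode above 0.008 m).
It fails at once if another thing on the bench is moved more than 20 mm (distance of any of slide_box, tube_rack, dish_stack, specimen_cup, reagent_bottle, tip_box from where it was at the start of the episode above 0.02 m).
It also fails if it takes over 45 s, if anything falls off the work surface, if the arm or the gripper's body presses on something with over 40 N, if the wrist force passes 120 N, or if a joint passes its speed limit or range.

## Working session

There is one attempt and no reset: what is moved stays moved. The work goes in short steps, each a Python script; the robot and the scene stay as the last script left them, time stands still between calls to the robot, and variables do not carry over. Pictures are saved under pics/ and viewed, at most 10 in all, crops included, and the job is handed in when it is done.

```bash
mkdir -p pics; cat > h.py <<'E'
import numpy as np, cv2
from rig import robot
def grab(n):
    if n=="wrist":
        R=np.array(robot.read_tcp_rot()).reshape(3,3);p=np.array(robot.read_position())
    rgb,d=robot.grab_frame(n); i=robot.camera_info(n)
    if n=="wrist":
        T=np.eye(4);T[:3,:3]=R;T[:3,3]=p;W=T@np.array(i["T_tool_cam"])
    else: W=np.linalg.inv(np.array(i["view"]))
    f=200/np.tan(np.radians(i["vfov"]/2))
    v,u=np.mgrid[:400,:640]
    P=np.stack([(u-i["cx"])/f*d,(v-i["cy"])/f*d,d],-1)@W[:3,:3].T+W[:3,3]
    np.savez(f"{n}.npz",rgb=rgb,d=d,P=P,W=W,f=f,c=[i["cx"],i["cy"]])
    return rgb,d,P
def save(rgb,name,s=1.25): cv2.imwrite(f"pics/{name}.png",cv2.resize(rgb[...,::-1],None,fx=s,fy=s,interpolation=cv2.INTER_CUBIC))
E
python3 - <<'E'
from h import *
for n in("scene","top"):
    a,d,P=grab(n);save(a,n+"0");print(n,np.load(n+".npz")["W"].round(3).tolist())
E
```

```text
scene [[-0.747, 0.397, -0.534, 1.287], [0.665, 0.439, -0.604, 0.854], [-0.005, -0.806, -0.591, 0.983], [0.0, 0.0, 0.0, 1.0]]
top [[-0.004, -0.991, 0.133, 0.354], [-1.0, 0.004, 0.003, -0.009], [-0.003, -0.133, -0.991, 1.682], [0.0, 0.0, 0.0, 1.0]]
```

View pics/scene0.png

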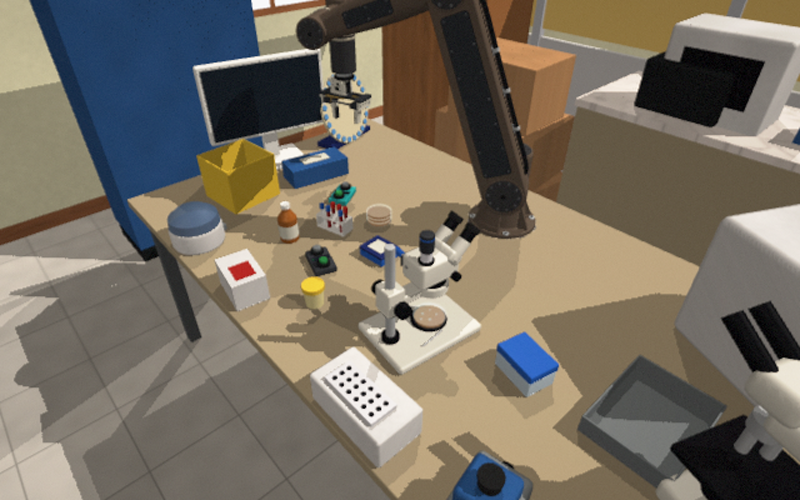

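View pics/top0.png

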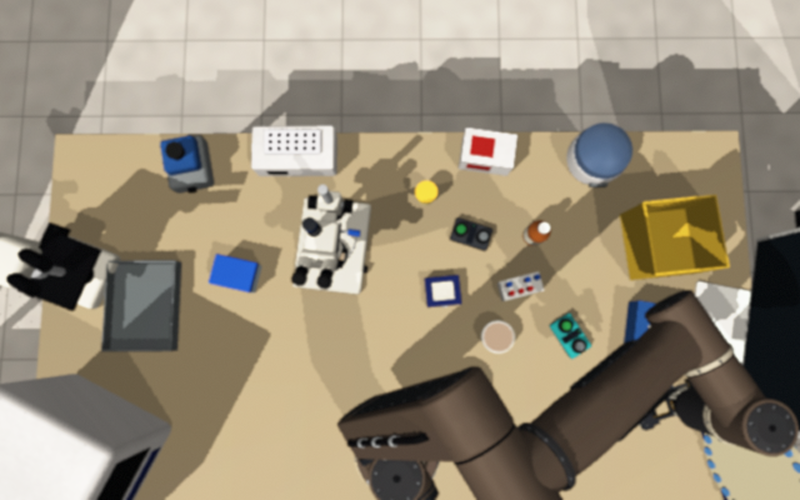

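The scene view shows the dark pad at (320,262) and the turquoise look-alike at (342,193). In the top view they are at (472,232) and (570,333). The microscope is at (335,240) in the top view, with its blue lever at (355,233). Other microscopes stand at the edges of the picture, and other blue things are the slide box at (443,290) and the tip box at (234,272). I choose the dark grey pad and the central microscope, and check both in a close crop.

```bash
python3 - <<'E'
from h import *
z=np.load("top.npz");a,P=z["rgb"],z["P"]
c=a[145:245,225:405];cv2.imwrite("pics/c1.png",cv2.resize(c[...,::-1],None,fx=4.4,fy=4.4,interpolation=cv2.INTER_CUBIC))
h=cv2.cvtColor(a,cv2.COLOR_RGB2HSV)
m=(h[...,0]>100)&(h[...,0]<125)&(h[...,1]>130)&(h[...,2]>70)
n,l,s,ce=cv2.connectedComponentsWithStats(m.astype(np.uint8))
for i in range(1,n):
    if s[i,4]>8: print("blue",ce[i].round(1),s[i,4],np.median(P[l==i],0).round(3))
m=(h[...,0]>45)&(h[...,0]<75)&(h[...,1]>120)&(h[...,2]>60)
n,l,s,ce=cv2.connectedComponentsWithStats(m.astype(np.uint8))
for i in range(1,n):
    if s[i,4]>8: print("green",ce[i].round(1),s[i,4],np.median(P[l==i],0).round(3))
# heights in microscope area
p=P[150:240,225:305].reshape(-1,3)
for lo,hi in((.02,.032),(.235,.26),(.315,.335)):
    q=p[(p[:,2]>lo)&(p[:,2]<hi)];r=cv2.minAreaRect((q[:,:2]*1000).astype(np.float32));print(lo,len(q),r)
p=P[165:205,355:400].reshape(-1,3);q=p[(p[:,2]>.015)&(p[:,2]<.035)];print(cv2.minAreaRect((q[:,:2]*1000).astype(np.float32)),np.percentile(q[:,2],[5,50,95]))
E
```

```text
blue [144.6 124.8] 546 [0.832 0.606 0.116]
blue [283.  185.9] 36 [0.598 0.108 0.228]
blue [186.5 218. ] 812 [0.511 0.463 0.072]
blue [353.8 231.8] 216 [ 0.465 -0.132  0.035]
blue [509.9 255.5] 470 [ 0.372 -0.679  0.072]
blue [565.5 350.8] 11 [ 0.044 -0.868  0.034]
blue [637.6 373.3] 18 [ 0.027 -0.939  0.292]
blue [579.6 393.3] 14 [-0.1   -0.906  0.035]
green [368.5 182.8] 52 [ 0.639 -0.189  0.046]
green [452.7 260.4] 53 [ 0.359 -0.485  0.045]
0.02 1472 ((594.9796752929688, 184.02194213867188), (207.43701171875, 269.0526428222656), 84.43729400634766)
0.235 722 ((589.9180908203125, 169.5968017578125), (110.44988250732422, 190.0596466064453), 63.64883804321289)
0.315 181 ((581.072021484375, 205.38783264160156), (228.28294372558594, 84.23031616210938), 1.3001306056976318)
((628.4253540039062, -222.9513397216797), (115.37897491455078, 73.24877166748047), 72.4022216796875) [0.01867819 0.02568699 0.03355707]
```

View pics/c1.png

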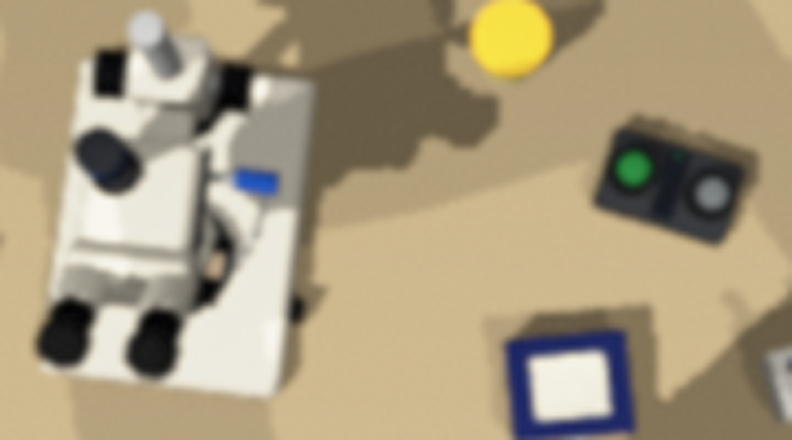

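The crop shows the blue knob of the central microscope at (257,182). The dark pad has its green button at (632,168) and grey button at (712,193). Next I plan the approach: shut fingers, tool tilted outwards away from the head.

```bash
cat >> h.py <<'E'
yaw=np.radians(-6.0);mx=np.array([np.cos(yaw),np.sin(yaw),0]);my=np.array([-np.sin(yaw),np.cos(yaw),0]);mz=np.array([0,0,1.])
knob0=np.array([.598,.108,.220])   # lever at rest
def tilt(deg,s=1):
    t=np.radians(deg);zt=-np.cos(t)*mz+np.sin(t)*my;yt=s*mx
    return np.column_stack([np.cross(yt,zt),yt,zt])
E
python3 - <<'E'
from h import *
print(np.array(robot.camera_info("wrist")["T_tool_cam"]).round(3).tolist())
for s in(1,-1):
  for dg in(0,20):
    for dx,dz in((.05,.2),(.05,-.012),(-.02,-.012)):
        q=robot.ik(knob0+dx*mx-.006*my+dz*mz,tilt(dg,s));print(s,dg,dx,dz,None if q is None else np.round(q,0))
E
```

```text
[[-0.001, -0.961, -0.275, 0.074], [1.0, -0.001, -0.001, -0.0], [0.001, -0.275, 0.961, -0.194], [0.0, 0.0, 0.0, 1.0]]
1 0 0.05 0.2 [ 26.  16.  23.   0. -97. 148.]
1 0 0.05 -0.012 [ 26.  18.  -1.   0. -71. 148.]
1 0 -0.02 -0.012 [ 29.  12.  -9.   0. -69. 145.]
1 20 0.05 0.2 [ 13.  13.  24. -19. -94. 159.]
1 20 0.05 -0.012 [ 13.  17.   3. -20. -70. 167.]
1 20 -0.02 -0.012 [ 15.  10.  -6. -20. -68. 166.]
-1 0 0.05 0.2 [ 26.  16.  23.   0. -97. -32.]
-1 0 0.05 -0.012 [ 26.  18.  -1.   0. -71. -32.]
-1 0 -0.02 -0.012 [ 29.  12.  -9.   0. -69. -35.]
-1 20 0.05 0.2 [ 13.  13.  24. -19. -94. -21.]
-1 20 0.05 -0.012 [ 13.  17.   3. -20. -70. -13.]
-1 20 -0.02 -0.012 [ 15.  10.  -6. -20. -68. -14.]
```

```bash
python3 - <<'E'
from h import *
robot.move_gripper(0.0)
p=np.array(robot.read_position());robot.servo_line([p[0],p[1],.42],speed=.25)
robot.goto(knob0+.055*mx-.006*my+.2*mz,tilt(20,-1))
a,d,P=grab("wrist");save(a,"w1")
h=cv2.cvtColor(a,cv2.COLOR_RGB2HSV);m=(h[...,0]>100)&(h[...,0]<125)&(h[...,1]>130)&(h[...,2]>60)
n,l,s,ce=cv2.connectedComponentsWithStats(m.astype(np.uint8))
for i in range(1,n):
    if s[i,4]>30: print(ce[i].round(1),s[i],np.median(P[l==i],0).round(4),cv2.minAreaRect((P[l==i][:,:2]*1000).astype(np.float32)))
print(robot.read_t(),robot.read_force(),robot.read_position())
E
```

```text
[362.6 128. ] [357 116  13  25 261] [0.6003 0.1059 0.2264] ((600.1996459960938, 108.28557586669922), (30.563827514648438, 14.95386028289795), 82.5465316772461)
[ 22.7 205.4] [   0  143   69  108 3838] [ 2.2558  0.6718 -0.5507] ((1560.074462890625, 225.55584716796875), (1866.4990234375, 447.7592468261719), 29.569303512573242)
[392.4 221.2] [359 212  58  16 492] [0.5201 0.4108 0.0707] ((582.31298828125, 211.53851318359375), (76.83708953857422, 509.9611511230469), 21.0158634185791)
[125.7 300.7] [114 282  27  34 512] [ 2.2579  1.5945 -0.6055] ((1537.0833740234375, 780.6923217773438), (2423.96630859375, 233.251220703125), 47.89222717285156)
[492.  380.3] [487 372  11  16  68] [-0.144   1.8676 -0.0885] ((220.1180419921875, 956.254150390625), (25.29612159729004, 2160.93896484375), 22.074535369873047)
5.6833 [ 0.39381737 -0.19167942  0.0018256 ] [0.65216214 0.09556968 0.41999512]
```

View pics/w1.png

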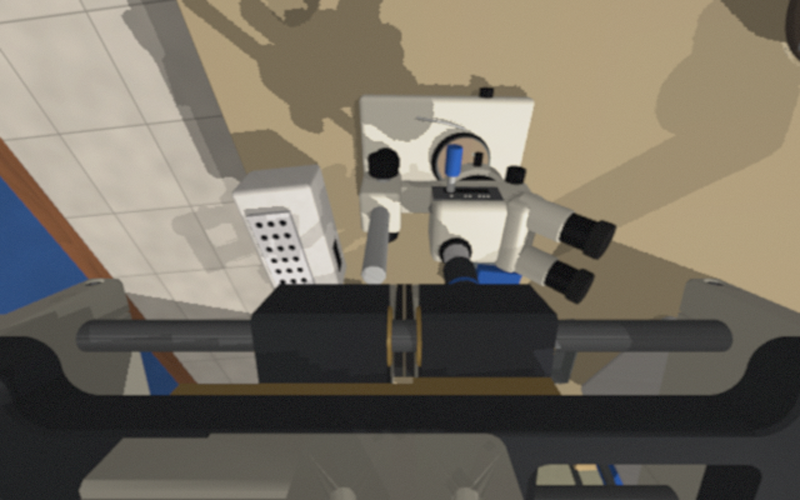

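The picture shows the blue knob at (454,160), near the three dots on the head; nothing is in the way beside it. I go down behind it and push step by step, watching the force.

```bash
cat > push.py <<'E'
from h import *
k=np.array([.600,.108,.220]);R=tilt(20,-1)
robot.servo_line(k+.055*mx-.002*my-.013*mz,speed=.2)
robot.dwell(.2);f0=np.array(robot.read_force())
F=lambda:(np.array(robot.read_force())-f0)
log=[];c=None
s=.055
while s>-.03:
    s-=.002 if c is None else .0015
    robot.servo_line(k+s*mx-.002*my-.013*mz,speed=.03)
    f=F();fx=f@mx;log.append((round(s*1e3,1),round(float(fx),1)))
    if c is None and fx>1.5:c=s
    if np.linalg.norm(f)>14 or (c is not None and c-s>.0335): break
print(c,log,f.round(1),robot.read_t())
E
python3 push.py
```

```text
-0.009000000000000034 [(53.0, 0.1), (51.0, -0.3), (49.0, -0.4), (47.0, -0.5), (45.0, 0.3), (43.0, -0.6), (41.0, -0.5), (39.0, -0.6), (37.0, -0.3), (35.0, -0.6), (33.0, -0.4), (31.0, 0.3), (29.0, -0.4), (27.0, -0.4), (25.0, -0.8), (23.0, 0.7), (21.0, 0.0), (19.0, -0.7), (17.0, -0.3), (15.0, -0.4), (13.0, -0.5), (11.0, 0.2), (9.0, -0.7), (7.0, 0.4), (5.0, -0.2), (3.0, 0.2), (1.0, -0.7), (-1.0, 0.0), (-3.0, -0.5), (-5.0, 0.1), (-7.0, -0.6), (-9.0, 1.6), (-10.5, -0.4), (-12.0, -0.6), (-13.5, 0.0), (-15.0, 0.3), (-16.5, -0.2), (-18.0, 0.5), (-19.5, -0.1), (-21.0, 0.6), (-22.5, 0.4), (-24.0, -0.4), (-25.5, 0.4), (-27.0, -1.6), (-28.5, 0.8), (-30.0, -1.2)] [-1.2 -0.1  0.3] 18.6
```

```bash
python3 - <<'E'
from h import *
print(robot.read_position(),(knob0*0+[.600,.108,.207]-.03*mx).round(3))
a,d,P=grab("wrist");c=a[0:240,200:520];save(c,"w2",2.4)
E
```

```text
[0.56987716 0.1091511  0.20705579] [0.57  0.111 0.207]
```

View pics/w2.png

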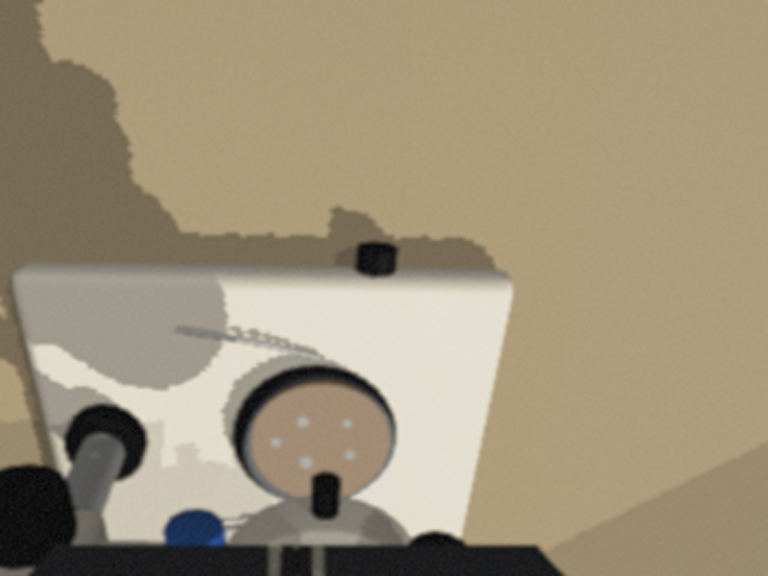

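```bash
python3 - <<'E'
from h import *
z=np.load("wrist.npz");P=z["P"];print(P[221,276:290:3].round(3),P[224,281].round(3))
i=robot.camera_info("wrist");T=np.linalg.inv(np.array(i["T_tool_cam"]));f=z["f"];
R=np.array(robot.read_tcp_rot()).reshape(3,3)
print(R.round(2).tolist())
for n,w in (("tcp",np.zeros(3)),("knob0",R.T@(np.array([.600,.108,.22])-robot.read_position()))):
    c=T[:3,:3]@w+T[:3,3];print(n,(c[:2]/c[2]*f+z["c"]).round(0),c.round(3))
a,d,P=grab("scene");c=a[140:300,270:430];save(c,"s2",3.5)
E
```

```text
[[0.601 0.093 0.221]
 [0.599 0.094 0.22 ]
 [0.597 0.094 0.221]
 [0.595 0.094 0.221]
 [0.593 0.095 0.221]] [0.597 0.093 0.224]
[[-0.1, -0.99, 0.04], [-0.93, 0.1, 0.34], [-0.34, -0.0, -0.94]]
tcp [323. 221.] [0.    0.019 0.207]
knob0 [281. 235.] [-0.03   0.028  0.197]
```

View pics/s2.png

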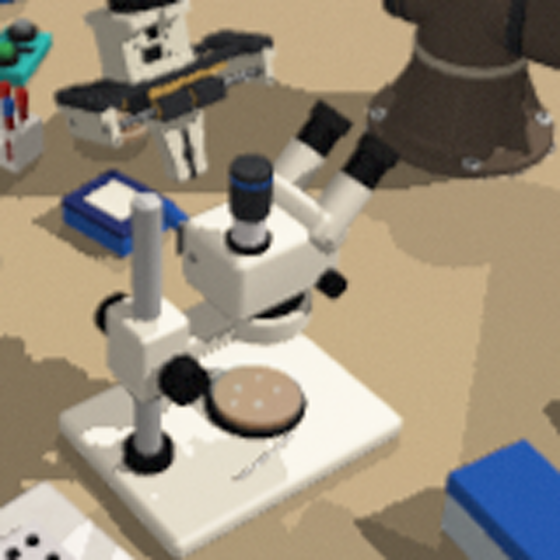

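```bash
python3 - <<'E'
from h import *
z=np.load("scene.npz");W=z["W"];P=z["P"]
def pr(p):
    c=W[:3,:3].T@(np.array(p)-W[:3,3]);return ((c[:2]/c[2]*z["f"]+z["c"]-[270,140])*3.5).round(0),c[2].round(3)
print("tcp",pr(robot.read_position()),"knob",pr([.598,.108,.22]),"scope top cam",pr([.594+.0061,.189+.0195,.33]))
for v,u in((186,322),(180,320),(186,326),(188,323),(203,322)): print(v,u,P[v,u].round(3),z["d"][v,u])
print(robot.read_grip_width(),robot.read_force(),robot.read_t())
a=z["rgb"][165:225,290:350];save(a,"s3",9)
E
```

```text
tcp (array([197., 211.]), np.float64(1.292)) knob (array([174., 212.]), np.float64(1.27)) scope top cam (array([256., 160.]), np.float64(1.143))
186 322 [0.578 0.097 0.261] 1.2624983
180 320 [0.583 0.092 0.284] 1.2500021
186 326 [0.564 0.1   0.256] 1.2715701
188 323 [0.576 0.1   0.254] 1.2662101
203 322 [0.622 0.144 0.242] 1.2224385
0.0030017349229845376 [0.00428561 0.42049797 0.52065434] 18.7
```

View pics/s3.png

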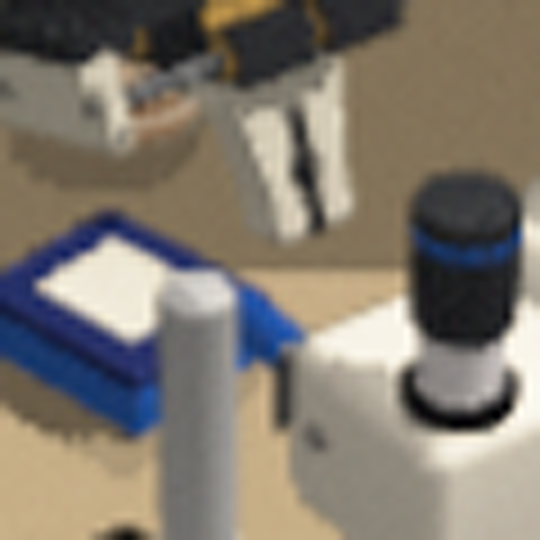

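```bash
python3 - <<'E'
from h import *
z=np.load("scene.npz");P=z["P"][170:205,300:345].reshape(-1,3)
R=np.array(robot.read_tcp_rot()).reshape(3,3);q=(P-robot.read_position())@R
m=(abs(q[:,0])<.03)&(abs(q[:,1])<.05)&(q[:,2]<.06)&(q[:,2]>-.07);q=q[m]
for lo in np.arange(-.07,.06,.01):
    s=q[(q[:,2]>=lo)&(q[:,2]<lo+.01)]
    if len(s):print(lo.round(3),len(s),s[:,:2].min(0).round(3),s[:,:2].max(0).round(3))
E
```

```text
-0.07 36 [-0.014 -0.022] [0.014 0.012]
-0.06 33 [-0.013 -0.021] [0.012 0.012]
-0.05 34 [-0.014 -0.02 ] [0.011 0.014]
-0.04 6 [-0.01  -0.017] [-0.002  0.004]
-0.03 10 [-0.013 -0.039] [ 0.003 -0.026]
-0.02 25 [-0.026 -0.043] [-0.003 -0.024]
-0.01 6 [-0.022 -0.041] [-0.003 -0.026]
```

The depth data shows the real fingertips end about 38 mm short of the reported TCP, along the tool axis. The fingers therefore passed above the knob without touching it. I go back and repeat the push with that offset.

```bash
cat > push2.py <<'E'
from h import *
k=np.array([.599,.108,.220]);R=tilt(20,-1);off=-.002*my-.012*mz+.038*R[:,2]
p=np.array(robot.read_position());up=.03
robot.servo_line(p+up*mz-.01*my,speed=.2)
b=k+.042*mx+off
robot.servo_line(b+(p[2]+up-b[2])*mz,speed=.2)
f0=np.array(robot.read_force())
robot.servo_line(b,speed=.15)
print("down",(np.array(robot.read_force())-f0).round(1),robot.read_t())
log=[];c=None;s=.042
while s>-.02:
    s-=.002
    robot.servo_line(k+s*mx+off,speed=.05)
    f=np.array(robot.read_force())-f0;fx=f@mx;log.append((round(s*1e3,1),round(float(fx),1)))
    if c is None and fx>2.2:c=s
    if np.linalg.norm(f)>13 or (c is not None and c-s>.0315) or (c is None and s<.008): break
print(c,log,f.round(1),robot.read_t())
a,d,P=grab("scene");save(a[165:225,290:350],"s4",9)
E
python3 push2.py
```

```text
down [ 0.3 -0.8 -0.3] 20.1167
0.023999999999999987 [(40.0, 0.1), (38.0, 0.9), (36.0, 0.2), (34.0, 0.2), (32.0, -0.3), (30.0, 1.4), (28.0, 0.1), (26.0, -0.2), (24.0, 6.1), (22.0, 9.2), (20.0, 14.1)] [14.  -2.1 -8.3] 22.8667
```

View pics/s4.png

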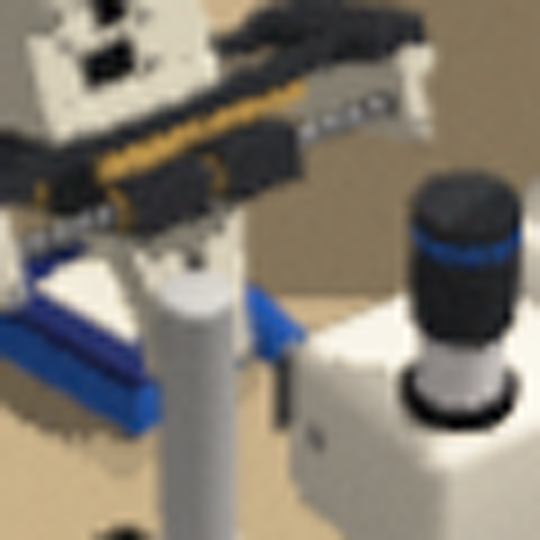

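The picture shows the finger against the knob at (265,330). The knob has not moved yet, and the vertical force shows the tip bearing low on it. I back off, lower 10 mm and push again.

```bash
cat > push3.py <<'E'
from h import *
k=np.array([.599,.108,.220]);R=tilt(20,-1);off=-.002*my-.022*mz+.038*R[:,2]
robot.servo_line(np.array(robot.read_position())+.010*mx,speed=.1)
robot.servo_line(k+.030*mx+off,speed=.1)
f0=np.array(robot.read_force());print(f0.round(1))
log=[];c=None;s=.030
while s>-.02:
    s-=.0015
    robot.servo_line(k+s*mx+off,speed=.04)
    f=np.array(robot.read_force())-f0;log.append((round(s*1e3,1),)+tuple((f@np.column_stack([mx,my,mz])).round(1).tolist()))
    if c is None and f@mx>2.5:c=s
    if np.linalg.norm(f)>16 or (c is not None and c-s>.0315) or (c is None and s<.012): break
print(c,log,robot.read_t())
E
python3 push3.py
```

```text
[ 0.5 -0.4  0.5]
0.025499999999999995 [(28.5, -0.5, 0.2, -0.9), (27.0, -0.3, 0.7, -0.8), (25.5, 3.5, 1.6, -0.2), (24.0, 4.3, 0.4, -0.5), (22.5, 2.5, 0.3, 1.5), (21.0, 1.5, 0.5, 1.6), (19.5, -0.3, 0.6, 0.0), (18.0, -0.7, 0.6, -0.3), (16.5, -0.9, 0.7, -0.8), (15.0, -0.3, 0.4, -0.7), (13.5, -1.4, 0.2, -0.7), (12.0, -0.3, 0.1, -0.6), (10.5, -0.5, 0.1, -0.2), (9.0, -0.8, 0.8, -0.5), (7.5, 2.7, -0.2, -1.4), (6.0, 6.6, 0.2, -2.3), (4.5, 2.2, 0.7, 0.4), (3.0, 1.8, 0.3, 1.2), (1.5, -0.1, 0.6, 0.4), (-0.0, -0.8, -0.2, 0.1), (-1.5, 0.2, 0.5, -1.1), (-3.0, -0.7, 0.7, -0.9), (-4.5, -0.6, -0.0, -1.3), (-6.0, -0.5, 0.3, -0.7)] 29.475
```

The log shows two clean hump-and-snap signatures, so the lever is at its stop. I retreat, check the lever from above, and move over the green button.

```bash
cat > go.py <<'E'
from h import *
robot.servo_line(np.array(robot.read_position())+.012*mx-.01*my,speed=.15)
robot.servo_line(np.array(robot.read_position())+.2*mz-.03*my,speed=.3)
def comp(a,P,lo,hi,zlo,zhi,mn=20):
    h=cv2.cvtColor(a,cv2.COLOR_RGB2HSV);m=(h[...,0]>lo)&(h[...,0]<hi)&(h[...,1]>120)&(h[...,2]>60)&(P[...,2]>zlo)&(P[...,2]<zhi)&(np.hypot(P[...,0],P[...,1])<1)
    n,l,s,ce=cv2.connectedComponentsWithStats(m.astype(np.uint8))
    return [(ce[i].round(0),s[i,4],np.median(P[l==i],0).round(4)) for i in range(1,n) if s[i,4]>mn]
a,d,P=grab("wrist");print("lever",comp(a,P,100,125,.2,.24))
z=np.load("top.npz");y=comp(z["rgb"],z["P"],22,32,.06,.08);print("cup",y)
g=np.array([.638,-.190]);cup=max(y,key=lambda t:t[1])[2][:2]
v=cup-g;v/=np.linalg.norm(v);yt=np.array([v[1],-v[0],0]);best=None
for s in(1,-1):
    R=np.column_stack([np.cross(s*yt,-mz),s*yt,-mz]);q=robot.ik([*g,.15],R)
    if q is not None:
        e=abs(np.array(q)-robot.read_qpos()).max()
        if best is None or e<best[0]:best=(e,R,q)
R=best[1];np.save("R.npy",R);print(best[0],np.round(best[2]))
robot.goto([*g,.15],R)
a,d,P=grab("wrist");print("green",comp(a,P,45,75,.02,.06),robot.read_t(),robot.read_position())
save(a,"w5")
E
python3 go.py
```

```text
lever [(array([356., 164.]), np.int32(331), array([0.5645, 0.11  , 0.2262]))]
cup [(array([341., 153.]), np.int32(239), array([ 0.7455, -0.0881,  0.0716]))]
29.070574916968024 [  0.  21.  -4.   0. -65. -47.]
green [(array([323., 186.]), np.int32(430), array([ 0.6385, -0.1904,  0.0454]))] 31.8917 [ 0.63886813 -0.1893889   0.15131683]
```

View pics/w5.png

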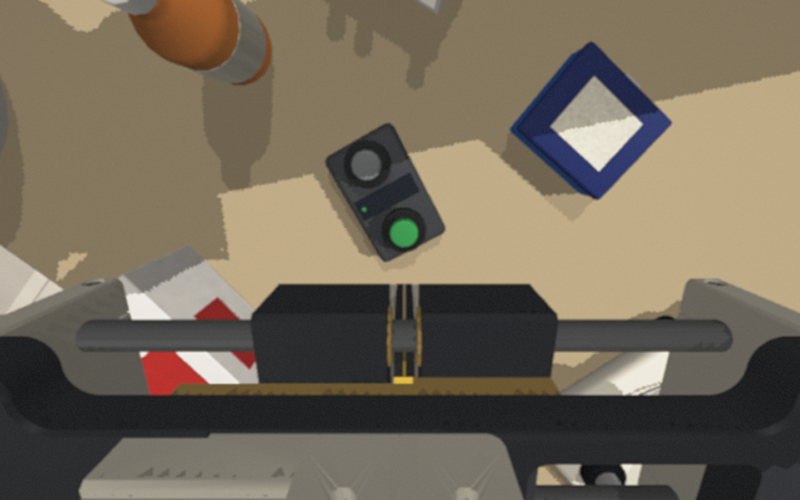

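The lever now reads 36 mm further along, at the camera stop. The picture shows the green button at (404,233), straight below the tool, and the grey button is well clear at (366,165). Now I press under force watch.

```bash
cat > press.py <<'E'
from h import *
g=np.array([.6385,-.1904]);f0=np.array(robot.read_force())
robot.servo_line([*g,.060],speed=.2)
z=.060;log=[];lo=None
while z>-.02:
    z-=.003 if lo is None else .0015
    try: robot.servo_line([*g,z],speed=.06)
    except robot.Unreachable: print("unreachable",z);break
    f=(np.array(robot.read_force())-f0);log.append((round(z*1e3,1),round(float(f[2]),1)))
    if f[2]>1.5 and lo is None: lo=z
    if f[2]>8: break
robot.dwell(.15);print(log,f.round(1),robot.read_force(),robot.read_t())
robot.servo_line([*g,.10],speed=.25)
a,d,P=grab("wrist");h=cv2.cvtColor(a,cv2.COLOR_RGB2HSV);m=(h[...,0]>45)&(h[...,0]<75)&(h[...,1]>120)&(h[...,2]>60)&(P[...,2]<.1)
print(np.median(P[m],0).round(4),robot.read_t())
E
python3 press.py
```

```text
[(57.0, -1.2), (54.0, -1.1), (51.0, -0.5), (48.0, -0.8), (45.0, -0.8), (42.0, -0.8), (39.0, -1.0), (36.0, -0.5), (33.0, -2.0), (30.0, -0.3), (27.0, -0.2), (24.0, 0.2), (21.0, -0.6), (18.0, -1.4), (15.0, 0.2), (12.0, -0.2), (9.0, 1.1), (6.0, 2.5), (4.5, 2.7), (3.0, 12.3)] [-2.6  1.8 12.3] [-2.38223713  0.95858013 13.05808971] 37.6417
[ 0.6387 -0.191   0.0453] 38.2333
```

```bash
python3 -c "
from h import *
print(robot.job_done(),robot.read_t())"
```

```text
the job is handed in; nothing more can be done
the job is handed in; nothing more can be done
```

I pushed the lever to the camera stop (knob measured about 36 mm along), pressed the green button to its bottom at about 12 N and let it spring back, and handed the job in at about 38 s; the verdict was not shown.

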